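# Draw a plywood panel home on the sanding board and cam-lock it

### The job

Get the birch plywood panel ready for sanding: draw it out from under the little shelf towards you, along its rail, until its front edge sits fully home against the low fence at the front of the board. Then swing the orange clamp lever, mounted on the underside of the board, away from you until its cam grips the panel tightly, and let go. Do not disturb the sanding block, try square, pencil or screw jar.

Things in the scene. Friction and masses are not known exactly. Their poses are not given: they have to be found in the camera images.
- board: Grey sanding board 460 x 255 x 18 mm, fixed on two cross cleats; upper face 75, lower face 57 mm above the bench. Origin on the bench below the middle of the fence face the panel must meet; x away from the robot side along the rail, y left, z up. In this frame (mm) the board spans x -40..420, y -120..135; cleats x -35..0 and 360..400; between them it is open below the left edge.
- fence_face (a point): Middle of the fence face that the panel's front edge must meet. Dark wooden fence across the board's front: x -28..0, y -120..84 mm in the board's frame, 9 mm high. A like rail runs along the panel's right side: y -105..-80, x 2..420, 9 mm high.
- shelf_front (a point): Middle of the stock shelf's front edge, on its top face. Plywood shelf over the board's far end: x 230..420, y -120..120 mm in the board's frame, underside 32 and top 44 mm above the board; side cheeks (inner faces y -80 and +84) close its sides, open at front and back. Offcuts and a tin stand on it beyond x 300.
- panel: Birch plywood panel 200 (x) x 160 (y) x 12 mm, 0.18 to 0.33 kg, loose, flat on the board, its front 85 to 115 mm sticking out from under the shelf, 4 mm side play. Origin at the centre of its underside. Too wide to grip, its far end hidden; it slides easily on the board (friction about 0.2), while fingertips pressed on top (8 to 15 N) carry it along. It stands 3 mm above fence and rail.
- panel_edge (a point): Middle of the panel's front edge (the edge nearest the fence), half-way up its thickness. Home when it touches the fence face (x = 0 in the board's frame).
- clamp_axis (a point): Point on the vertical axis of the clamp, 18 mm below the board's lower face, at the height of the lever (39 mm above the bench); fixed in the board at x = 95, y = 104 mm.
- clamp_lever (a joint): Clamp lever angle (rad): 0 fully open, growing as the lever swings away from the robot side (clockwise from above), stop at 1.6. Starts at 0 to 0.35. The cam meets a panel lying on the rail at about 1.06 and grips harder from there, firmly at 1.2 to 1.3; friction (0.15 N m) keeps it where it is left. Push on the grip: 2 N, 6 to 12 N when firm. Swung in early, the cam blocks the panel's way.
- lever_grip (a point): Middle of the orange cylindrical lever grip that sticks out from under the board's left edge: diameter 18, length 70 mm, level, axis 39 mm above the bench, pointing straight out from the clamp axis (it spans 55 to 125 mm from it, this point 95). At joint angle q it points (q - 0.5) rad from the board's +y towards its +x.
- sanding_block: Dark grey sanding block 98 x 68 x 26 mm, loose on the bench right of the board; leave it alone. Origin at the centre of its underside.
- try_square: Try square, aluminium stock 140 x 22 x 16 mm with a yellow 230 mm blade, loose on the bench left of the board; leave it alone. Origin under the middle of the stock.
- pencil: Flat red carpenter's pencil 175 x 13 x 8 mm, loose on the bench right of the board; leave it alone. Origin at the centre of its underside.
- screw_jar: Amber screw jar with a steel lid, 52 mm across, 62 mm high, standing on the bench right of the board; leave it alone. Origin at the centre of its underside.
- cam_top (a point): Point on the clamp axis, on top of the cam: a black round eccentric cam with a blue disc on top, 40 mm across, 9 mm high, on the board's upper face beside the panel's left edge, carried by the same shaft as the lever and turning with it; its centre is 6 mm off the clamp axis.

How it is judged:
On the way, in this order (a step that is already met when the one before it is completed fails the run):
1. the panel's front edge is home against the fence (gap under 3 mm) while the clamp is still open (x of panel_edge in the frame of board below 0.003 m and value of joint clamp_lever below 0.8 rad), for 0.2 s.
2. the lever has been swung in and the cam bears on the panel (value of joint clamp_lever above 0.95 rad and contact force between clamp_lever and panel above 10 N), for 0.2 s.
At the end, for the whole second after the job is handed in: The panel lies flat on the board, square to it within 0.02 rad, its front edge within 3 mm of the fence and its right edge within 2 mm of the rail, at rest, and the cam presses on its left edge with more than 10 N by itself (x of panel_edge in the frame of board between -0.003 and 0.003 m and y of panel in the frame of board between -0.003 and 0.002 m and height (world z) of panel below 0.078 m and angle between panel's own z axis and vertical below 0.02 rad and angle between the x axis of panel and the x axis of board, either way round below 0.02 rad and contact force between clamp_lever and panel above 10 N and linear speed of panel below 0.01 m/s); the robot touches nothing.
It fails at once if a bystander is moved by more than 25 mm (distance of any of sanding_block, try_square, pencil, screw_jar from where it was at the start of the episode above 0.025 m).
It fails at once if the screw jar is tipped over (angle between screw_jar's own z axis and vertical above 0.5 rad).
It also fails if it takes over 50 s, if anything falls off the work surface, if the arm or the gripper's body presses on something with over 40 N, if the wrist force passes 120 N, or if a joint passes its speed limit or range.

### The arm

A 7-joint arm with a two-finger parallel gripper is mounted at the origin on the work surface. World frame = base frame: x ahead of the robot, y to its left, z up, the work surface at z = 0. Lengths are in m, angles in rad, forces in N, time in s.
With the tool pointing down it reaches from about 0.425 to 0.875 m from the base axis. Payload 9.9 kg.
Tool frame: the origin (TCP) lies between the finger pads; the fingertips stand 11 mm ahead of it and the grasp point (between the pads) lies 8 mm behind it; y points along the fingers, z is the direction in which the jaws open and shut, and the axes are right-handed (so a half turn about y gives the same grasp; the last joint's range is limited). The gripper opens to 85 mm and grips with 20 to 120 N. Pads are 22 mm wide; open, the fingers measure 114 mm over their backs; the gripper's body (76 mm by 85 mm) begins 54 mm behind the grasp point. The pads swing forward as they close: fully open they stand 13 mm farther back than shut.
Start: joints at [1.259, 0.576, 0.025, 1.437, -0.015, 1.129, -0.057], TCP at [0.152, -0.658, 0.242] pointing down, gripper open.
Joint ranges: [-2.76, 2.76], [-0.34, 2.15], [-1.52, 1.57], [0.19, 2.46], [-1.09, 4.23], [0.17, 1.99], [-2.82, 2.82]. Speed limits (rad/s): [2.22, 2.22, 3.01, 3.01, 3.14, 3.14, 3.14].

### API

Orientations are given as a unit quaternion [x, y, z, w].
In Python, from rig import r gives the robot as it stands.
- The arm moves only by the tool send_rows, never from a script. Its argument "targets" is one flat list of numbers, 4 for each row, row after row: the shift along the world's x, y, z each as a share of 0.2 m, from -1 to 1, then the turn about the world's z as a share of 0.5 rad, from -1 to 1. In form: [tx, ty, tz, spin, tx, ty, tz, spin, ...]. A call has 1 to 20 rows; each row is the pose to reach, as a shift and turn from the pose commanded when the call began; what a row does not reach only later rows make up. A row lasts 1/8 s, in which the tool goes at most 62.5 mm and 10.7 degrees, less where a joint would pass 70% of its speed; a pose out of reach is approached as far as the arm can. A call with a number of a shift or a turn outside -1 to 1 is refused whole. A call with a gripper value outside its range is refused whole. "grip" is the gripper command: -1 is fully open, 1 is shut, values between are in proportion, set as the call begins (left out, the last holds). The fingers move at their own pace and stop on an object; "squeeze" is the grip in N (left out, the last holds). Time passes only in rows, so rows that repeat a pose let the fingers close. It gives the time, the measured TCP pose, the force and the opening at its end, in the units of the state.
- r.state(): the state, without advancing time (a new reading comes with each control period).
- r.snapshot(name): name is "scene" or "top"; returns a dict with "frame" (420x560x3 uint8, blue, green, red), "fov_y" (degrees; the focal length in pixels is half the picture's height over the tangent of half this angle, whatever the lens; pixels are square), "cx", "cy" (the principal point, pixels), "k1" (the pictures are not rectified: a ray, as slopes to the right and down, at radius r is drawn at 1 + k1 r^2 times it, then the intrinsics apply), "world_from_camera" (4x4, takes a point from camera to world coordinates). Camera axes: x right, y down, z forward; pixel columns grow to the right and rows downward; lengths in m; the calibration is good to about 2 mm. A picture is of the moment at which its call begins. There is no depth.
- r.hand_in(): hands the job in, once; it reports no verdict.
The state is a dict: "clock": time; "q": joint angles; "joint_velocities": joint speeds; "tau": joint torques, N m; "tcp_pos": TCP position; "tool_rot": TCP orientation; "contact_force": force on the tool from outside, world axes, zero at the start; "ft_torque": the same for the moment, N m; "finger_gap": finger opening in m.
Only numpy, scipy, OpenCV 4.12 (cv2) and the standard library are available. Lean on these libraries where they do the work, as an engineer would, in place of code of your own. Each camera call takes 0.05 s, during which the arm holds its last target.

## Working session

There is one attempt and no reset: what is moved stays moved. The work goes in short steps, Python scripts to look and compute and a tool call to move; the robot and the scene stay as the last step left them, time stands still between calls to the robot, and variables do not carry over. Pictures are saved under pics/ and viewed, and the job is handed in when it is done.

Besides the shell and the picture viewer there is one more tool, called after "Emit:" by a JSON object that holds its "method" and its "body", one argument or row to a line. send_rows: Moves the arm, as the interface text tells. Shift numbers are shares of 0.2 m and turn numbers shares of 0.5 rad, none past 1 either way. Its arguments: {"type":"object","properties":{"targets":{"type":"array"},"grip":{"type":"number"},"squeeze":{"type":"number"}},"required":["targets"]}

```bash
ls; mkdir -p pics
python3 - <<'E'
from rig import r
import cv2,json
for n in("scene","top"):
    s=r.snapshot(n); cv2.imwrite(f"pics/{n}0.png",s["frame"]); print(n,s["fov_y"],s["cx"],s["cy"],s["k1"],s["world_from_camera"])
print(r.state())
E
```

```text
pics
scene 51.66804517325957 278.9105057408856 200.5123165326247 -0.0037661320358357924 [[ 0.82076793  0.48072271 -0.308619    0.8749514 ]
 [ 0.57124818 -0.68694223  0.44920585 -0.47822458]
 [ 0.00394003 -0.54499179 -0.83843212  1.04812441]
 [ 0.          0.          0.          1.        ]]
top 56.66557119657193 276.87824763812324 214.24840172446372 0.00893836405329536 [[ 1.15247114e-03 -9.97067806e-01  7.65144582e-02  4.15520169e-01]
 [-9.99803775e-01  3.64269292e-04  1.98060107e-02  1.58846737e-02]
 [-1.97758075e-02 -7.65222701e-02 -9.96871737e-01  1.22539267e+00]
 [ 0.00000000e+00  0.00000000e+00  0.00000000e+00  1.00000000e+00]]
{'clock': 0.1, 'q': array([ 1.25921135,  0.57645638,  0.02486617,  1.43783679, -0.0150228 ,
        1.12896889, -0.05651137]), 'joint_velocities': array([ 0.00090054, -0.0004338 , -0.00095339, -0.00173587, -0.0007663 ,
       -0.00068491,  0.00049755]), 'tau': array([ 6.72424518e-03, -7.67296529e+01,  2.25787126e+00, -2.86599791e+01,
        1.57842186e-02,  8.52904224e-03, -7.74642473e-06]), 'tcp_pos': array([ 0.15234587, -0.65718706,  0.24151915]), 'tool_rot': array([-0.08044123,  0.70304395, -0.70200727,  0.08027581]), 'contact_force': array([ 0.64516692,  1.0556451 , -0.28301407]), 'ft_torque': array([ 0.03933688, -0.02336824,  0.02643033]), 'finger_gap': 0.08534623432854284}
```

View pics/scene0.png

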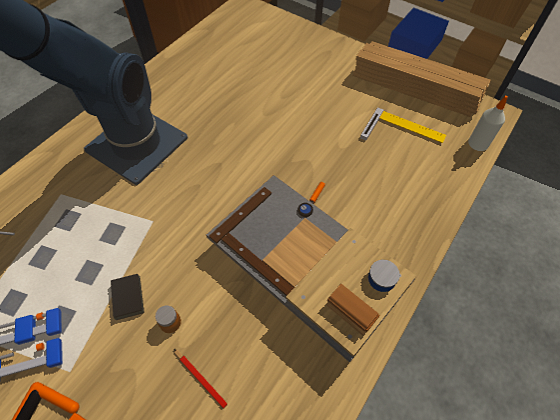

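View pics/top0.png

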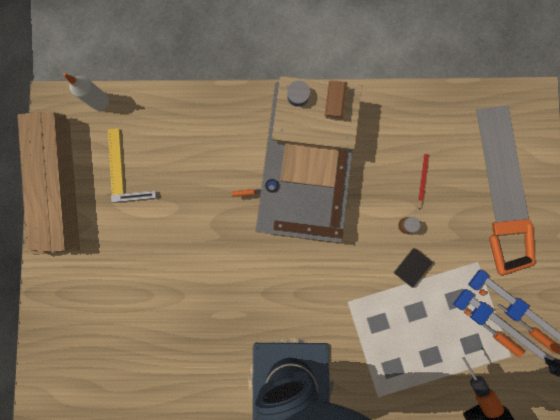

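The scene camera shows the board around (300,265), with the lever grip at (318,192), the cam at (305,210) and the panel at about (305,255). In the top view the board is at (305,190), the fence at (308,228), the grip at (243,193) and the cam at (272,186). The next step is enlarged crops to measure from.

```bash
cat > h.py <<'E'
import numpy as np, cv2
from rig import r
def cam(s):
    f=s["frame"].shape[0]/2/np.tan(np.radians(s["fov_y"])/2)
    return f,s["cx"],s["cy"],s["k1"],np.array(s["world_from_camera"])
def proj(c,P):
    f,cx,cy,k,T=c; P=np.atleast_2d(P); p=(P-T[:3,3])@T[:3,:3]
    a=p[:,:2]/p[:,2:]; a=a*(1+k*(a**2).sum(1,keepdims=True)); return a*f+[cx,cy]
def unproj(c,uv,z):
    f,cx,cy,k,T=c; d=(np.atleast_2d(uv)-[cx,cy])/f; a=d.copy()
    for _ in range(20): a=d/(1+k*(a**2).sum(1,keepdims=True))
    v=np.c_[a,np.ones(len(a))]@T[:3,:3].T; return T[:3,3]+v*((z-T[2,3])/v[:,2])[:,None]
def crop(img,x0,y0,x1,y1,s,name):
    cv2.imwrite(name,cv2.resize(img[y0:y1,x0:x1],None,fx=s,fy=s,interpolation=cv2.INTER_CUBIC))
E
python3 - <<'E'
from h import *
s=r.snapshot("scene");t=r.snapshot("top")
crop(s["frame"],200,165,360,305,5,"pics/s1.png")
crop(t["frame"],225,125,365,250,5,"pics/t1.png")
E
```

```text
(no output)
```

View pics/s1.png

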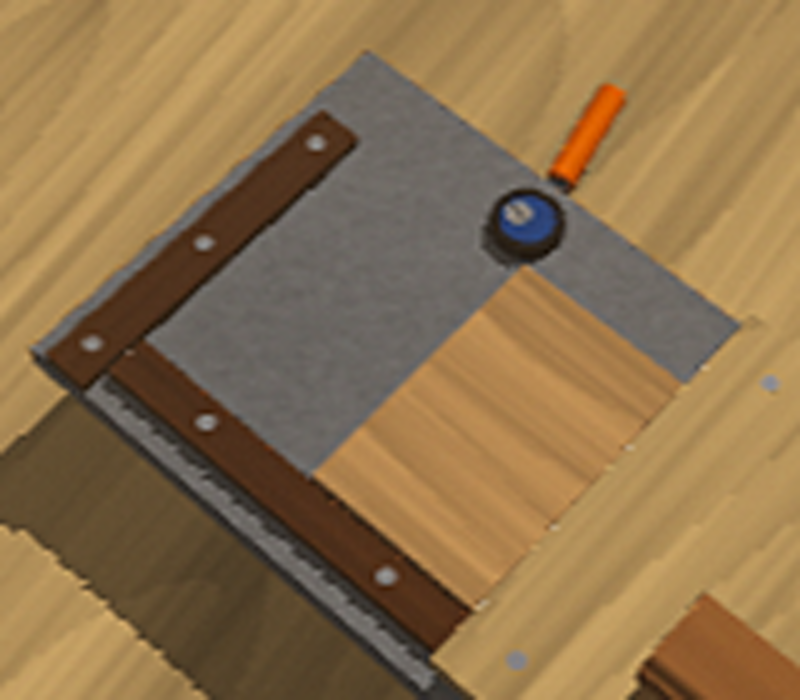

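View pics/t1.png

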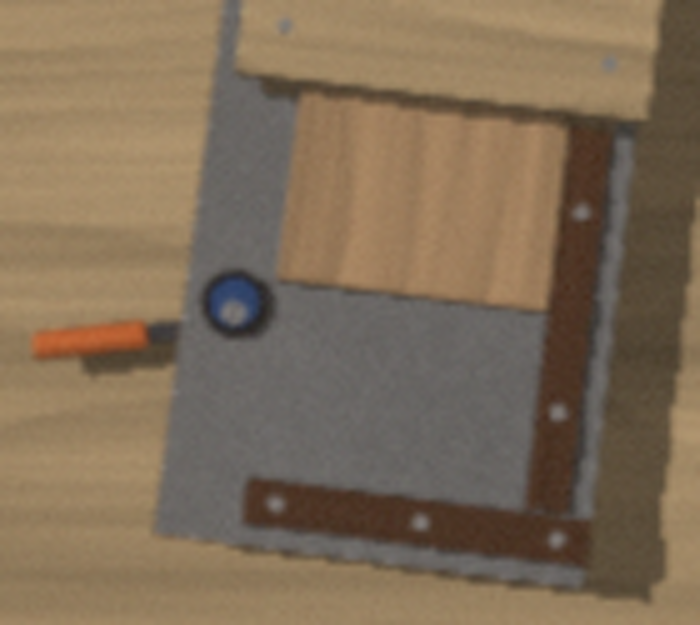

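```bash
cat > fit.py <<'E'
from h import *
from scipy.optimize import least_squares
s=r.snapshot("scene");t=r.snapshot("top"); cs,ct=cam(s),cam(t)
S=[((-40,135,75),(367,50)),((-28,84,84),(322,110)),((0,84,84),(357,138)),((-28,-120,84),(48,355)),((230,120,119),(752,320))]
T=[((-40,135,75),(155,533)),((-40,-120,75),(583,588)),((-28,84,84),(247,522)),((0,84,84),(247,480)),((-28,-120,84),(590,568)),((230,120,119),(238,72)),((230,-120,119),(648,120))]
sp=np.array([b for a,b in S])/5+[200-.4,165-.4]; tp=np.array([b for a,b in T])/5+[225-.4,125-.4]
sb=np.array([a for a,b in S])/1e3; tb=np.array([a for a,b in T])/1e3
def W(p,b):
    c,n=np.cos(p[2]),np.sin(p[2]); b=np.atleast_2d(b); return np.c_[p[0]+c*b[:,0]-n*b[:,1],p[1]+n*b[:,0]+c*b[:,1],b[:,2]]
def B(p,w):
    c,n=np.cos(p[2]),np.sin(p[2]); d=w-np.array([p[0],p[1],0]); return np.c_[c*d[:,0]+n*d[:,1],-n*d[:,0]+c*d[:,1],d[:,2]]
def res(p,w=(1,1)): return np.r_[w[0]*(proj(cs,W(p,sb))-sp).ravel(),w[1]*(proj(ct,W(p,tb))-tp).ravel()]
for w in((1,1),(1,0),(0,1)):
    o=least_squares(res,[.5,0,0],args=(w,),loss='soft_l1'); print(w,o.x,np.round(res(o.x),1))
p=least_squares(res,[.5,0,0],loss='soft_l1').x
if __name__=="__main__":
    off=np.array
    print("panel scene",B(p,unproj(cs,np.array([(527,267),(315,472)])/5+[199.6,164.6],.087)))
    print("panel top",B(p,unproj(ct,np.array([(280,281),(548,310)])/5+[224.6,124.6],.087)))
    g=lambda c,uv,o:B(p,unproj(c,np.array(uv)/5+o,.039+.004))
    print("grip s",g(cs,[(612,92),(566,175)],[199.6,164.6]));print("grip t",g(ct,[(33,345),(146,335)],[224.6,124.6]))
    print("camtop t",B(p,unproj(ct,np.array([(236,300)])/5+[224.6,124.6],.084)),"s",B(p,unproj(cs,np.array([(526,220)])/5+[199.6,164.6],.084)))
E
python3 fit.py
```

```text
(1, 1) [ 0.47687744 -0.03627845 -0.12957028] [-0.2  0.5 -0.7  0.1 -0.1  0.3 -1.6  0.3 -0.7 -0.7 -0.4 -0.4 -0.1 -0.1
 -1.3 -0.1 -0.  -1.1 -0.5 -0.2 -0.5 -0.6  0.3  0. ]
(1, 0) [ 0.47798446 -0.03503281 -0.13105442] [ 0.5  0.4 -0.1  0.   0.5  0.2 -1.   0.1 -0.  -0.7 -0.8 -0.8 -0.5 -0.4
 -1.7 -0.5 -0.4 -1.5 -1.  -0.5 -0.8 -1.  -0.  -0.3]
(0, 1) [ 0.47592595 -0.03742276 -0.12518702] [-0.9  0.5 -1.4  0.2 -0.8  0.3 -2.1  0.6 -1.2 -1.   0.   0.2  0.4  0.1
 -0.8  0.4  0.4 -0.7 -0.1 -0.  -0.4 -0.1  0.4  0.1]
panel scene [[ 0.12025097  0.08366718  0.087     ]
 [ 0.11921237 -0.07405547  0.087     ]]
panel top [[ 0.11569754  0.07952661  0.087     ]
 [ 0.11864427 -0.07894577  0.087     ]]
grip s [[0.0658455  0.22581304 0.043     ]
 [0.08263931 0.16489936 0.043     ]]
grip t [[0.06425748 0.22593377 0.043     ]
 [0.07923705 0.15798744 0.043     ]]
camtop t [[0.10162153 0.10396635 0.084     ]] s [[0.10027098 0.1065999  0.084     ]]
```

Run:
```python
from fit import *
from scipy.spatial.transform import Rotation as R
st=r.state(); print(R.from_quat(st["tool_rot"]).as_matrix().round(3))
print(W(p,np.array([(.165,0,.087),(.045,0,.087),(.163,.177,.04),(.07,.206,.04),(.03,.206,.04)])))
print("square",unproj(ct,[(158,197),(112,198),(117,128)],.016), "jar",unproj(ct,[(408,224)],.062))
```

```text
(1, 1) [ 0.47687744 -0.03627845 -0.12957028] [-0.2  0.5 -0.7  0.1 -0.1  0.3 -1.6  0.3 -0.7 -0.7 -0.4 -0.4 -0.1 -0.1
 -1.3 -0.1 -0.  -1.1 -0.5 -0.2 -0.5 -0.6  0.3  0. ]
(1, 0) [ 0.47798446 -0.03503281 -0.13105442] [ 0.5  0.4 -0.1  0.   0.5  0.2 -1.   0.1 -0.  -0.7 -0.8 -0.8 -0.5 -0.4
 -1.7 -0.5 -0.4 -1.5 -1.  -0.5 -0.8 -1.  -0.  -0.3]
(0, 1) [ 0.47592595 -0.03742276 -0.12518702] [-0.9  0.5 -1.4  0.2 -0.8  0.3 -2.1  0.6 -1.2 -1.   0.   0.2  0.4  0.1
 -0.8  0.4  0.4 -0.7 -0.1 -0.  -0.4 -0.1  0.4  0.1]
[[-0.974 -0.     0.226]
 [-0.226  0.    -0.974]
 [ 0.    -1.    -0.   ]]
[[ 0.64049433 -0.05759777  0.087     ]
 [ 0.52150023 -0.04209281  0.087     ]
 [ 0.66138092  0.11817694  0.04      ]
 [ 0.57290752  0.1589502   0.04      ]
 [ 0.53324282  0.16411852  0.04      ]]
square [[0.56283597 0.41355798 0.016     ]
 [0.55980936 0.55883583 0.016     ]
 [0.7843797  0.55016771 0.016     ]] jar [[ 0.47564692 -0.35026516  0.062     ]]
```

Emit:
{"method": "send_rows", "body": {
  "targets": [0.3, 0.4, 0, 0, 0.5, 0.7, 0, 0, 0.75, 1, 0, 0, 0.75, 1, 0, 0],
  "grip": 1,
  "squeeze": 60
}}

```text
clock: 0.9
tcp_pos: [0.3035, -0.456, 0.2426]
tool_rot: [0.08, -0.702, 0.703, -0.081]
contact_force: [1.3, -0.5, 0.4]
finger_gap: 0.0124
```

Emit:
{"method": "send_rows", "body": {
  "targets": [0.25, 0.3, 0, -0.2, 0.5, 0.6, 0, -0.4, 0.84, 1, 0, -0.7, 0.84, 1, 0, -0.7]
}}

```text
clock: 1.4
tcp_pos: [0.4644, -0.2645, 0.2426]
tool_rot: [-0.044, -0.706, 0.706, 0.044]
contact_force: [1.3, -0.9, 0.9]
finger_gap: -0.0003
```

Emit:
{"method": "send_rows", "body": {
  "targets": [0.25, 0.3, 0, 0, 0.5, 0.6, 0, 0, 0.84, 1, 0, 0, 0.84, 1, -0.3, 0, 0.84, 1, -0.4, 0, 0.84, 1, -0.4, 0]
}}

```text
clock: 2.15
tcp_pos: [0.6302, -0.0633, 0.1589]
tool_rot: [0.04, 0.706, -0.705, -0.044]
contact_force: [-0.2, -0.2, 0.4]
finger_gap: 0.0002
```

Run:
```python
from fit import *
crop(s["frame"],200,165,360,305,5,"pics/s2.png")
st=r.state(); print(st["tcp_pos"],st["contact_force"],st["finger_gap"],B(p,st["tcp_pos"][None]))
```

```text
(1, 1) [ 0.47687744 -0.03627845 -0.12957028] [-0.2  0.5 -0.7  0.1 -0.1  0.3 -1.6  0.3 -0.7 -0.7 -0.4 -0.4 -0.1 -0.1
 -1.3 -0.1 -0.  -1.1 -0.5 -0.2 -0.5 -0.6  0.3  0. ]
(1, 0) [ 0.47798446 -0.03503281 -0.13105442] [ 0.5  0.4 -0.1  0.   0.5  0.2 -1.   0.1 -0.  -0.7 -0.8 -0.8 -0.5 -0.4
 -1.7 -0.5 -0.4 -1.5 -1.  -0.5 -0.8 -1.  -0.  -0.3]
(0, 1) [ 0.47592595 -0.03742276 -0.12518702] [-0.9  0.5 -1.4  0.2 -0.8  0.3 -2.1  0.6 -1.2 -1.   0.   0.2  0.4  0.1
 -0.8  0.4  0.4 -0.7 -0.1 -0.  -0.4 -0.1  0.4  0.1]
[ 0.63099854 -0.06690514  0.16255471] [-0.48957333 -0.84190724  0.99981526] 0.0002621666622065559 [[ 0.15678639 -0.01045629  0.16255471]]
```

View pics/s2.png

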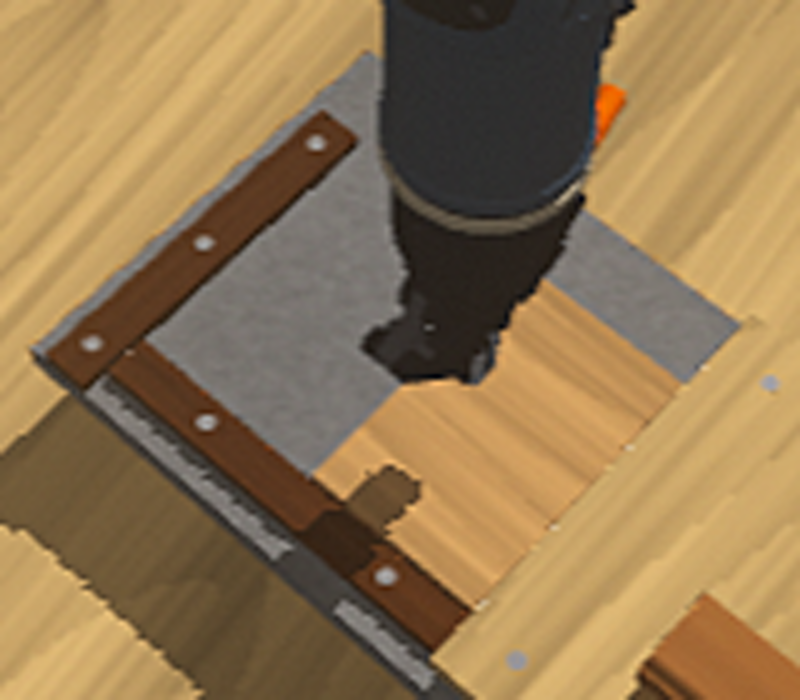

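The fingertips are above the exposed part of the panel. In board coordinates the TCP is at x 157, y -10 mm. Next I lower onto the panel.

Emit:
{"method": "send_rows", "body": {
  "targets": [0.05, 0.05, -0.15, 0, 0.05, 0.05, -0.26, 0, 0.05, 0.05, -0.29, 0, 0.05, 0.05, -0.29, 0]
}}

```text
clock: 2.75
tcp_pos: [0.6414, -0.0574, 0.1056]
tool_rot: [-0.044, -0.706, 0.706, 0.043]
contact_force: [-0.7, -1.2, 0.0]
finger_gap: 0.0001
```

Emit:
{"method": "send_rows", "body": {
  "targets": [0, 0, -0.01, 0, 0, 0, -0.01, 0]
}}

```text
clock: 3.0
tcp_pos: [0.6415, -0.0564, 0.1031]
tool_rot: [-0.044, -0.706, 0.706, 0.043]
contact_force: [0.1, 1.0, -0.3]
finger_gap: -0.0001
```

Emit:
{"method": "send_rows", "body": {
  "targets": [0, 0, -0.015, 0, 0, 0, -0.02, 0, 0, 0, -0.02, 0]
}}

```text
clock: 3.38
tcp_pos: [0.6412, -0.0561, 0.0982]
tool_rot: [0.043, 0.706, -0.706, -0.043]
contact_force: [0.0, -0.3, 0.0]
finger_gap: 0.0001
```

Emit:
{"method": "send_rows", "body": {
  "targets": [0, 0, -0.01, 0, 0, 0, -0.01, 0]
}}

```text
clock: 3.62
tcp_pos: [0.6421, -0.0563, 0.0981]
tool_rot: [0.044, 0.706, -0.706, -0.042]
contact_force: [-2.6, -0.0, 15.4]
finger_gap: -0.0
```

Emit:
{"method": "send_rows", "body": {
  "targets": [-0.05, 0.006, 0.001, 0, -0.1, 0.013, 0.001, 0, -0.15, 0.019, 0.001, 0, -0.2, 0.026, 0.001, 0, -0.25, 0.032, 0.001, 0, -0.3, 0.039, 0.001, 0]
}}

```text
clock: 4.38
tcp_pos: [0.5833, -0.0484, 0.0981]
tool_rot: [0.045, 0.706, -0.706, -0.041]
contact_force: [2.3, -0.5, 10.8]
finger_gap: -0.0001
```

```bash
python3 - <<'E' | tail -1
from fit import *
crop(s["frame"],200,165,360,305,5,"pics/s3.png")
crop(t["frame"],225,125,365,250,5,"pics/t3.png")
st=r.state(); print(st["tcp_pos"],st["contact_force"],B(p,st["tcp_pos"][None]))
E
```

```text
[ 0.58196548 -0.04825435  0.09813758] [-2.37763696 -0.18181439 14.92131211] [[0.10575452 0.0017027  0.09813758]]
```

View pics/s3.png

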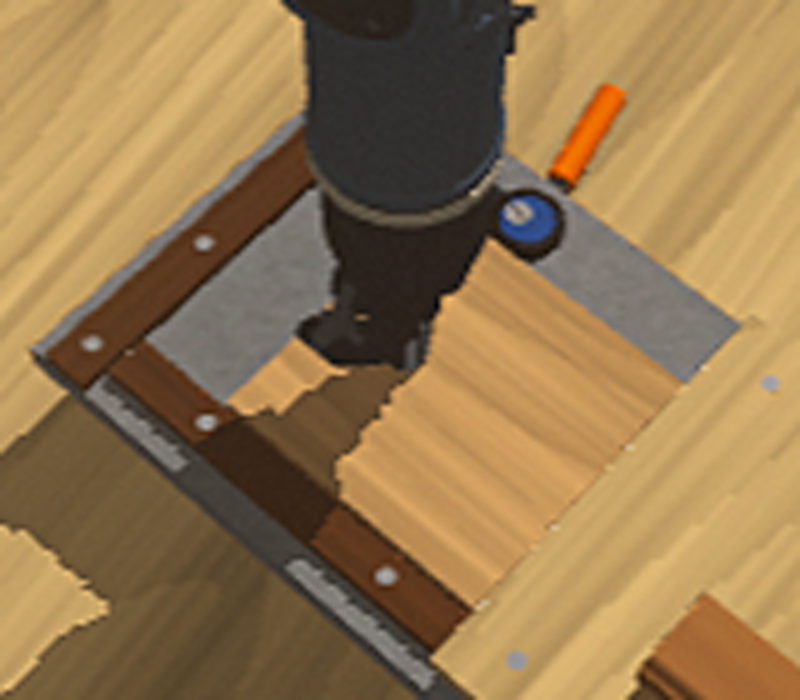

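The panel has followed by about 60 mm and has cleared the cam. I'll take it the rest of the way, with a small overtravel at the end.

Emit:
{"method": "send_rows", "body": {
  "targets": [-0.05, 0.006, 0, 0, -0.1, 0.013, 0, 0, -0.15, 0.019, 0, 0, -0.2, 0.024, 0, 0, -0.25, 0.03, 0, 0, -0.27, 0.033, 0, 0, -0.28, 0.034, 0, 0, -0.28, 0.034, 0, 0]
}}

```text
clock: 5.48
tcp_pos: [0.5274, -0.0416, 0.0981]
tool_rot: [0.045, 0.706, -0.706, -0.041]
contact_force: [0.8, -0.2, 13.7]
finger_gap: -0.0003
```

Emit:
{"method": "send_rows", "body": {
  "targets": [-0.01, 0.001, 0, 0, -0.02, 0.002, 0, 0, -0.02, 0.002, 0, 0]
}}

```text
clock: 5.85
tcp_pos: [0.5236, -0.0412, 0.0981]
tool_rot: [0.045, 0.706, -0.706, -0.041]
contact_force: [1.7, -0.3, 14.0]
finger_gap: -0.0002
```

Emit:
{"method": "send_rows", "body": {
  "targets": [-0.01, 0.001, 0, 0, -0.02, 0.002, 0, 0, -0.02, 0.002, 0, 0]
}}

```text
clock: 6.22
tcp_pos: [0.5201, -0.0408, 0.0981]
tool_rot: [0.045, 0.706, -0.706, -0.041]
contact_force: [3.5, -0.0, 11.0]
finger_gap: -0.0001
```

Emit:
{"method": "send_rows", "body": {
  "targets": [-0.01, 0.001, 0, 0, -0.02, 0.002, 0, 0, -0.02, 0.002, 0, 0]
}}

```text
clock: 6.6
tcp_pos: [0.5162, -0.0404, 0.0981]
tool_rot: [0.045, 0.706, -0.706, -0.041]
contact_force: [4.0, -0.6, 11.8]
finger_gap: -0.0001
```

```bash
python3 - <<'E' | tail -1
from fit import *
crop(s["frame"],200,165,360,305,5,"pics/s4.png")
crop(t["frame"],225,125,365,250,5,"pics/t4.png")
st=r.state(); print(st["tcp_pos"],st["contact_force"],B(p,st["tcp_pos"][None]))
E
```

```text
[ 0.5161848  -0.04039892  0.09808107] [ 4.00508045 -0.06899215 10.46506871] [[0.03951027 0.00099289 0.09808107]]
```

View pics/s4.png

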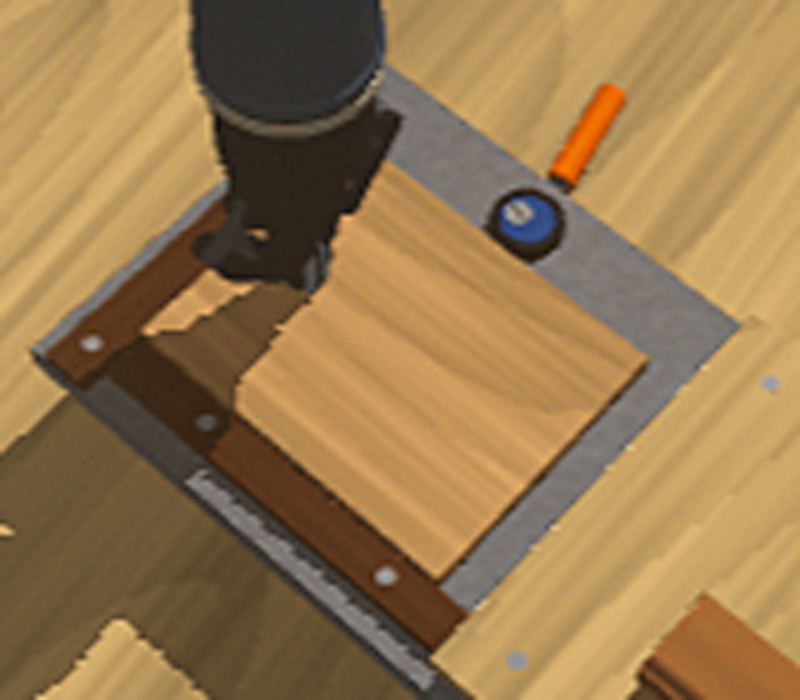

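View pics/t4.png

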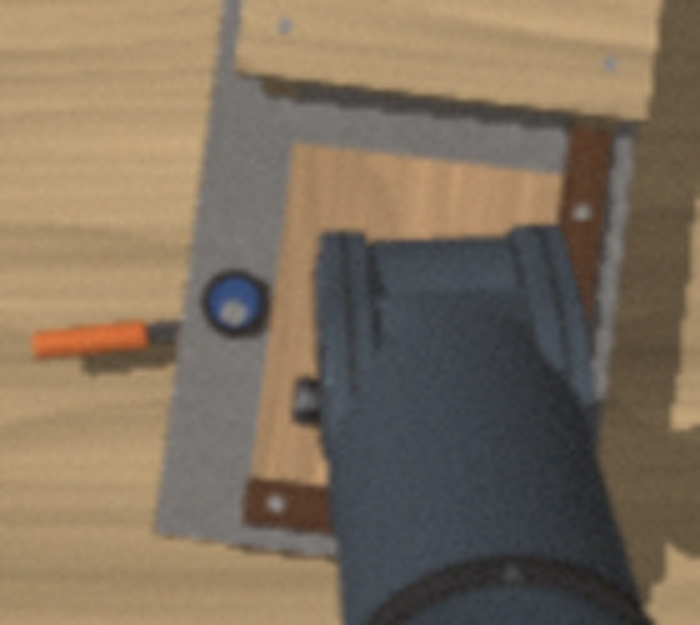

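```bash
python3 - <<'E' | tail -4
from fit import *
print(B(p,unproj(cs,np.array([(648,358),(438,578),(143,333)])/5+[199.6,164.6],.087)))
print(B(p,unproj(ct,np.array([(292,142)])/5+[224.6,124.6],.087)))
E
```

```text
[[ 0.19955238  0.084167    0.087     ]
 [ 0.19987771 -0.07479178  0.087     ]
 [ 0.00209249 -0.07667688  0.087     ]]
[[0.1991377  0.08325675 0.087     ]]
```

Emit:
{"method": "send_rows", "body": {
  "targets": [-0.01, 0.001, -0.004, 0, -0.02, 0.002, -0.004, 0, -0.03, 0.003, -0.004, 0, -0.03, 0.003, -0.004, 0]
}}

```text
clock: 7.3
tcp_pos: [0.5116, -0.0398, 0.0981]
tool_rot: [0.047, 0.706, -0.706, -0.04]
contact_force: [5.4, -0.3, 17.4]
finger_gap: -0.0002
```

```bash
python3 - <<'E' | tail -1
from fit import *
crop(s["frame"],200,165,360,305,5,"pics/s5.png")
a=cv2.imread("pics/s4.png");b=cv2.imread("pics/s5.png")
d=cv2.absdiff(a,b).max(2); print("diff far edge region",d[300:600,420:660].max(),d[300:600,420:660].mean(),r.state()["contact_force"])
E
```

```text
diff far edge region 13 1.3665277777777778 [ 5.05872729 -0.1609496  18.10974418]
```

The far edge sits at board x = 199.6 mm, so the front edge is home. Pushing 4.5 mm further only made the fingertips slip and the panel did not move. Now I lift off and go to the near side of the lever.

Emit:
{"method": "send_rows", "body": {
  "targets": [0, 0, 0.2, 0, 0, 0, 0.5, 0, 0.02, 0.3, 0.5, 0, 0.06, 0.6, 0.5, 0, 0.1, 0.97, 0.5, 0, 0.1, 0.97, 0.5, 0, 0.1, 0.97, 0.5, 0]
}}

```text
clock: 8.28
tcp_pos: [0.527, 0.1547, 0.1954]
tool_rot: [-0.042, -0.706, 0.706, 0.043]
contact_force: [-0.4, -0.5, -0.6]
finger_gap: 0.0001
```

```bash
python3 - <<'E' | tail -1
from fit import *
crop(s["frame"],200,125,360,265,5,"pics/s6.png")
st=r.state(); print(st["tcp_pos"],st["contact_force"],B(p,st["tcp_pos"][None]))
E
```

```text
[0.52714587 0.15229325 0.19556391] [ 0.83520785 -0.45556767  0.16251306] [[0.02548207 0.19348608 0.19556391]]
```

View pics/s6.png

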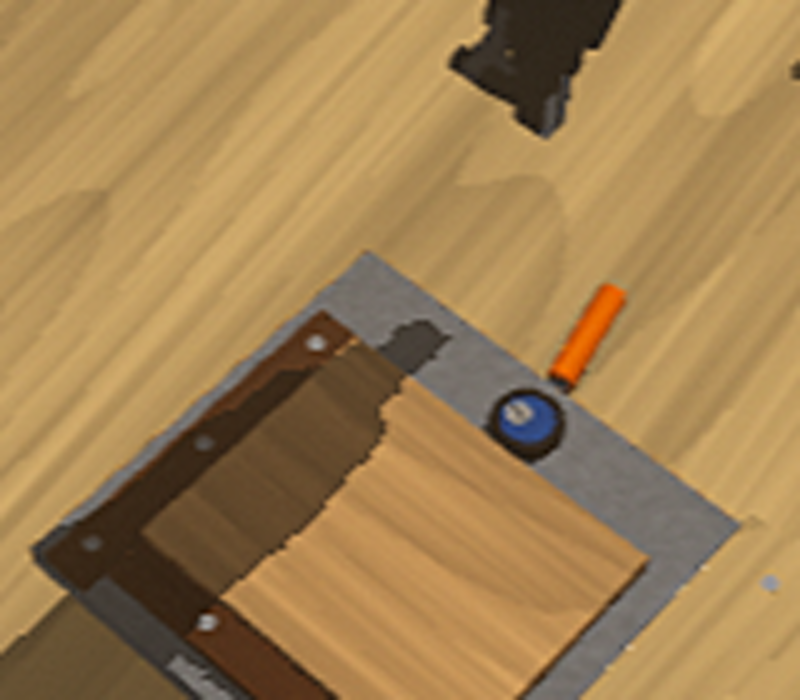

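The panel's front edge is flush with the fence, and the fingers are on the near side of the grip with a clear gap. I'll lower beside it.

Emit:
{"method": "send_rows", "body": {
  "targets": [0, 0.02, -0.25, 0, 0, 0.03, -0.5, 0, 0, 0.03, -0.7, 0, 0, 0.03, -0.8, 0, 0, 0.03, -0.8, 0]
}}

```text
clock: 9.0
tcp_pos: [0.5265, 0.1578, 0.0345]
tool_rot: [-0.043, -0.705, 0.706, 0.045]
contact_force: [-0.3, 0.0, 0.4]
finger_gap: 0.0003
```

```bash
python3 - <<'E' | tail -12
from fit import *
crop(s["frame"],200,125,360,265,5,"pics/s7.png")
st=r.state(); print(st["tcp_pos"],st["contact_force"],B(p,st["tcp_pos"][None]))
# push waypoints: finger centre r=95ish, offset 20 mm behind lever centreline
P0=W(p,np.array([(.095,.104,.04)]))[0]
for q in (.26,.5,.75,.95,1.05,1.15,1.25,1.3):
    a=q-.5; d=np.array([np.sin(a),np.cos(a)]); n=np.array([np.cos(a),-np.sin(a)])
    b=np.array([.095,.104])+.098*d-.022*n
    w=W(p,np.array([[*b,.04]]))[0]; print(q,b.round(3),w.round(4),((w-st["tcp_pos"])/.2).round(3))
E
```

```text
-1.7 -0.5 -0.4 -1.5 -1.  -0.5 -0.8 -1.  -0.  -0.3]
(0, 1) [ 0.47592595 -0.03742276 -0.12518702] [-0.9  0.5 -1.4  0.2 -0.8  0.3 -2.1  0.6 -1.2 -1.   0.   0.2  0.4  0.1
 -0.8  0.4  0.4 -0.7 -0.1 -0.  -0.4 -0.1  0.4  0.1]
[0.52770474 0.15898236 0.03639267] [-0.26452693  0.97879416 -0.34639975] [[0.02517197 0.20019133 0.03639267]]
0.26 [0.05  0.194] [0.5519 0.1496 0.04  ] [ 0.121 -0.047  0.018]
0.5 [0.073 0.202] [0.5754 0.1546 0.04  ] [ 0.238 -0.022  0.018]
0.75 [0.098 0.204] [0.6004 0.1538 0.04  ] [ 0.363 -0.026  0.018]
0.95 [0.118 0.202] [0.6198 0.1486 0.04  ] [ 0.46  -0.052  0.018]
1.05 [0.127 0.199] [0.629  0.1446 0.04  ] [ 0.506 -0.072  0.018]
1.15 [0.137 0.195] [0.6378 0.1397 0.04  ] [ 0.55  -0.096  0.018]
1.25 [0.146 0.191] [0.646 0.134 0.04 ] [ 0.591 -0.125  0.018]
1.3 [0.15  0.188] [0.6499 0.1308 0.04  ] [ 0.611 -0.141  0.018]
```

View pics/s7.png

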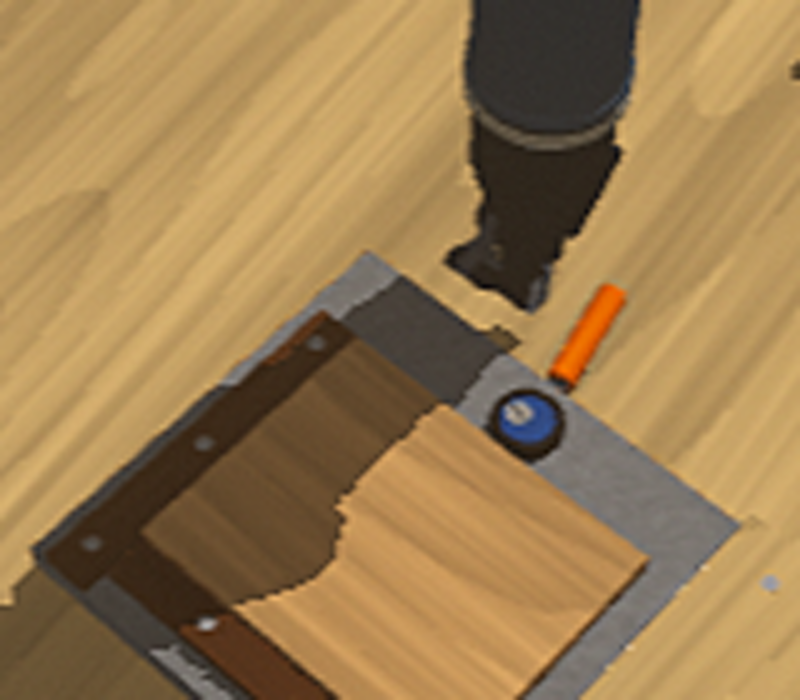

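Emit:
{"method": "send_rows", "body": {
  "targets": [0.06, -0.02, 0, 0, 0.12, -0.04, 0, 0, 0.18, -0.03, 0, -0.1, 0.24, -0.02, 0, -0.2, 0.3, -0.02, 0, -0.3, 0.36, -0.025, 0, -0.5, 0.41, -0.037, 0, -0.6, 0.41, -0.037, 0, -0.6]
}}

```text
clock: 10.1
tcp_pos: [0.6102, 0.1528, 0.0356]
tool_rot: [0.149, 0.691, -0.691, -0.148]
contact_force: [-0.6, 0.6, 0.8]
finger_gap: -0.0
```

```bash
python3 - <<'E' | tail -1
from fit import *
crop(s["frame"],200,125,360,265,5,"pics/s8.png")
crop(t["frame"],225,125,365,250,5,"pics/t8.png")
st=r.state(); print(st["tcp_pos"],st["contact_force"],B(p,st["tcp_pos"][None]))
E
```

```text
[0.6093592  0.15299384 0.03568032] [ 0.33077248  0.55243683 -0.08081112] [[0.10691573 0.20480342 0.03568032]]
```

View pics/s8.png

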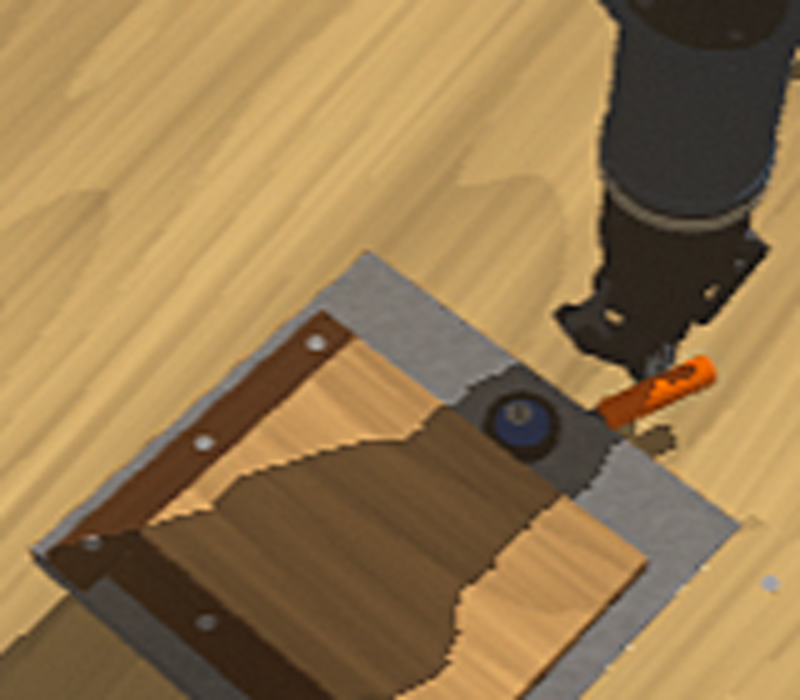

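Emit:
{"method": "send_rows", "body": {
  "targets": [0.03, -0.01, 0, -0.1, 0.06, -0.02, 0, -0.2, 0.09, -0.033, 0, -0.3, 0.12, -0.047, 0, -0.4, 0.12, -0.047, 0, -0.4]
}}

```text
clock: 10.82
tcp_pos: [0.6339, 0.143, 0.0356]
tool_rot: [-0.217, -0.673, 0.673, 0.217]
contact_force: [-0.7, 0.4, 0.6]
finger_gap: -0.0
```

```bash
cat > lev.py <<'E'
from fit import *
for nm,c,sn in(("s",cs,s),("t",ct,t)):
    h=cv2.cvtColor(sn["frame"],cv2.COLOR_BGR2HSV); m=cv2.inRange(h,(4,190,60),(13,255,255))
    P0=W(p,np.array([(.095,.104,.04)])); u=proj(c,P0)[0]
    yy,xx=np.nonzero(m); k=np.hypot(xx-u[0],yy-u[1])<70; pts=np.c_[xx,yy][k].astype(float)
    if len(pts)<10: print(nm,"few",len(pts));continue
    b=B(p,unproj(c,pts,.041))[:,:2]-[.095,.104]; ce=b.mean(0)
    vx=cv2.fitLine(b.astype(np.float32),cv2.DIST_L2,0,0,0).ravel()
    d=vx[:2]*np.sign(vx[:2]@ce)
    print(nm,len(pts),"r",np.hypot(*ce).round(3),"q centroid",(np.arctan2(ce[0],ce[1])+.5).round(3),"q line",(np.arctan2(d[0],d[1])+.5).round(3))
st=r.state(); print(st["tcp_pos"],st["contact_force"],B(p,st["tcp_pos"][None]))
E
python3 lev.py|tail -3
```

```text
s 164 r 0.066 q centroid 1.243 q line 0.647
t few 0
[0.63366316 0.14341348 0.03577624] [-0.009799   -0.35015377  0.29491662] [[0.13225382 0.19844363 0.03577624]]
```

Emit:
{"method": "send_rows", "body": {
  "targets": [0.02, -0.01, 0, 0, 0.04, -0.023, 0, 0, 0.04, -0.023, 0, 0]
}}

```text
clock: 11.3
tcp_pos: [0.6411, 0.1386, 0.0356]
tool_rot: [-0.216, -0.673, 0.673, 0.217]
contact_force: [-2.8, 0.3, 0.6]
finger_gap: 0.0002
```

```bash
cat >> lev.py <<'E'
import sys
crop(s["frame"],200,125,360,265,5,f"pics/s{sys.argv[1]}.png")
crop(t["frame"],205,125,345,250,5,f"pics/t{sys.argv[1]}.png")
E
python3 lev.py 9|tail -1
```

```text
[0.64124072 0.13874749 0.03563959] [-2.54119022  0.0280406   0.72926022] [[0.14037075 0.19479584 0.03563959]]
```

View pics/s9.png

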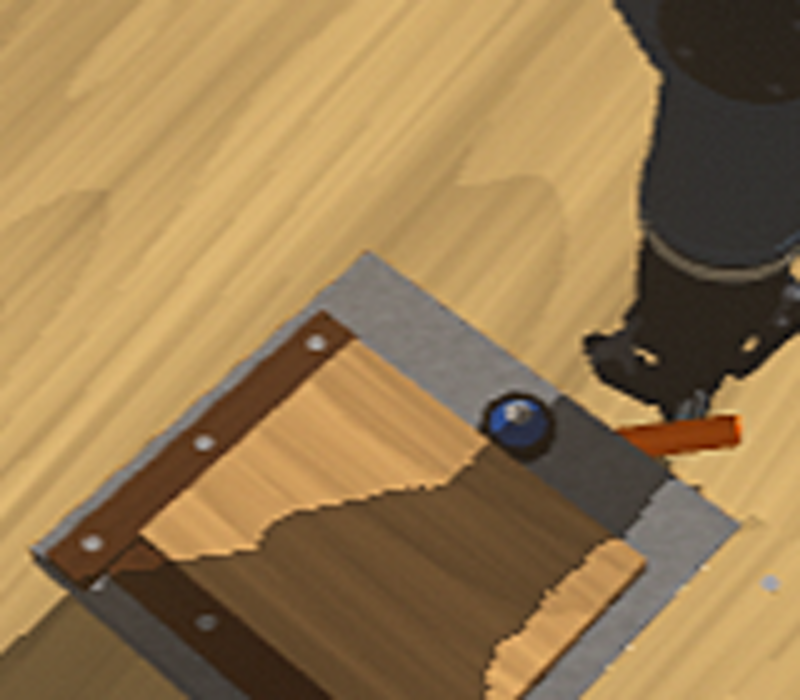

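View pics/t9.png

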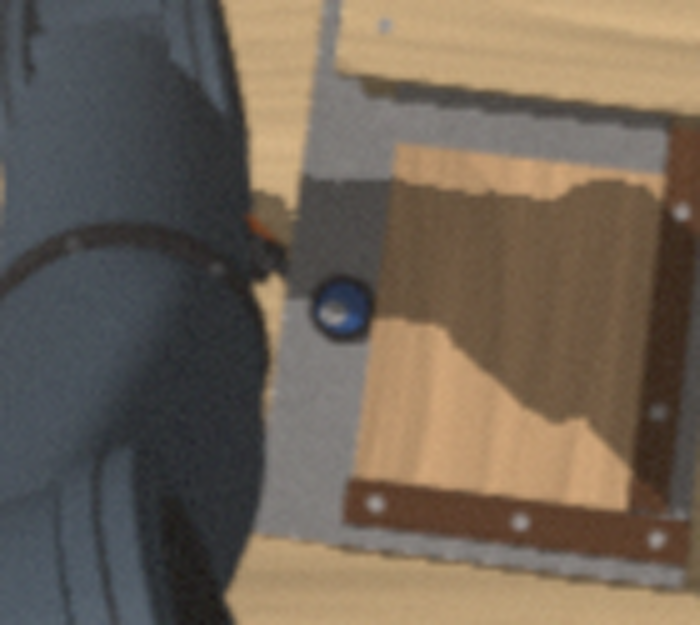

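```bash
python3 - <<'E' | tail -4
from fit import *
b=B(p,unproj(cs,np.array([(738,430),(622,440)])/5+[199.6,124.6],.041))
print(b); d=b[:,:2]-[.095,.104]; print(np.arctan2(d[:,0],d[:,1])+.5, np.hypot(*d.T)); e=b[0]-b[1]; print(np.arctan2(e[0],e[1])+.5)
E
```

```text
[[0.17427975 0.20179231 0.041     ]
 [0.13150788 0.15407712 0.041     ]]
[1.18122842 1.1299468 ] [0.12589129 0.06197212]
1.2308221963183166
```

The lever is at about q = 1.17 and resistance is starting to build. I'll go in small steps from here.

Emit:
{"method": "send_rows", "body": {
  "targets": [0.015, -0.013, 0, 0, 0.025, -0.022, 0, 0, 0.025, -0.022, 0, 0]
}}

```text
clock: 11.88
tcp_pos: [0.6453, 0.1351, 0.0355]
tool_rot: [0.216, 0.673, -0.673, -0.217]
contact_force: [-5.3, 2.2, 0.8]
finger_gap: -0.0001
```

Emit:
{"method": "send_rows", "body": {
  "targets": [0.01, -0.01, 0, 0, 0.02, -0.02, 0, 0, 0.02, -0.02, 0, 0]
}}

```text
clock: 12.25
tcp_pos: [0.649, 0.1314, 0.0355]
tool_rot: [0.215, 0.673, -0.673, -0.217]
contact_force: [-6.1, 3.7, 2.2]
finger_gap: -0.0
```

```bash
python3 lev.py 10|tail -1
```

```text
[0.64905168 0.13133294 0.0354782 ] [-5.5029      2.3279716   1.78470483] [[0.14907425 0.18845267 0.0354782 ]]
```

View pics/s10.png

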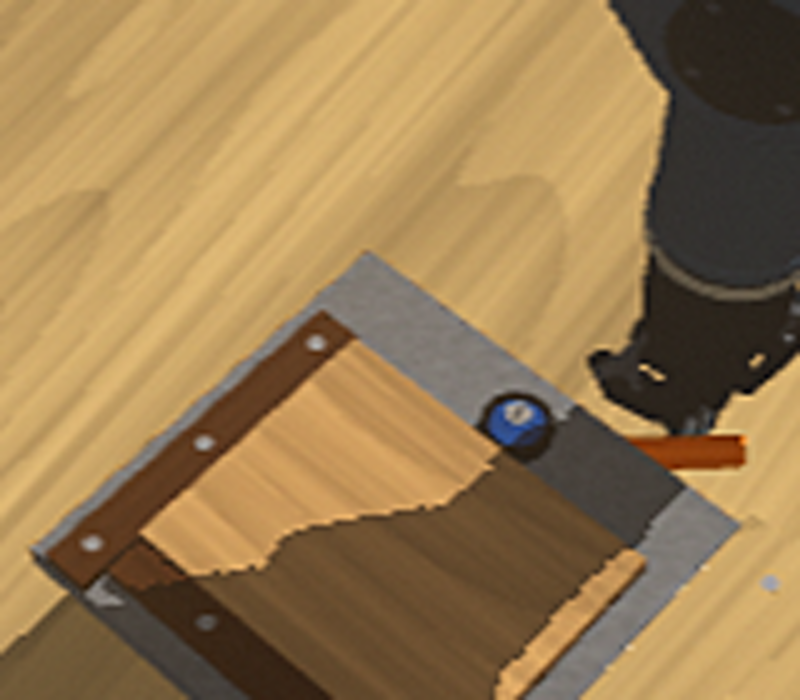

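Emit:
{"method": "send_rows", "body": {
  "targets": [0.007, -0.008, 0, 0, 0.014, -0.015, 0, 0, 0.014, -0.015, 0, 0]
}}

```text
clock: 12.72
tcp_pos: [0.6512, 0.1291, 0.0354]
tool_rot: [0.215, 0.673, -0.673, -0.217]
contact_force: [-8.2, 5.3, 3.6]
finger_gap: 0.0
```

Emit:
{"method": "send_rows", "body": {
  "targets": [-0.05, 0.05, 0, 0, -0.15, 0.1, 0, 0, -0.25, 0.15, 0, 0, -0.25, 0.15, 0.3, 0, -0.25, 0.15, 0.6, 0, -0.35, 0.4, 0.8, 0, -0.35, 0.6, 0.8, 0, -0.35, 0.6, 0.8, 0]
}}

```text
clock: 13.72
tcp_pos: [0.5824, 0.2529, 0.1966]
tool_rot: [0.215, 0.675, -0.672, -0.214]
contact_force: [0.4, -0.2, -0.5]
finger_gap: 0.0002
```

```bash
python3 lev.py 11|tail -3
```

```text
s 125 r 0.067 q centroid 1.474 q line 0.86
t few 0
[0.58301949 0.24772458 0.19572941] [-0.12117369 -0.78392463 -0.94045168] [[0.06855684 0.29533678 0.19572941]]
```

View pics/s11.png

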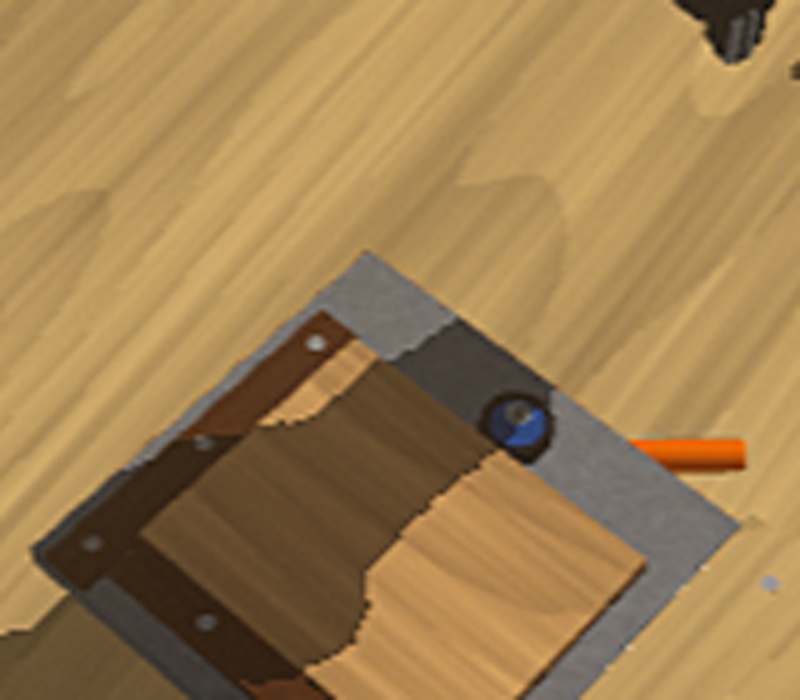

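View pics/t11.png

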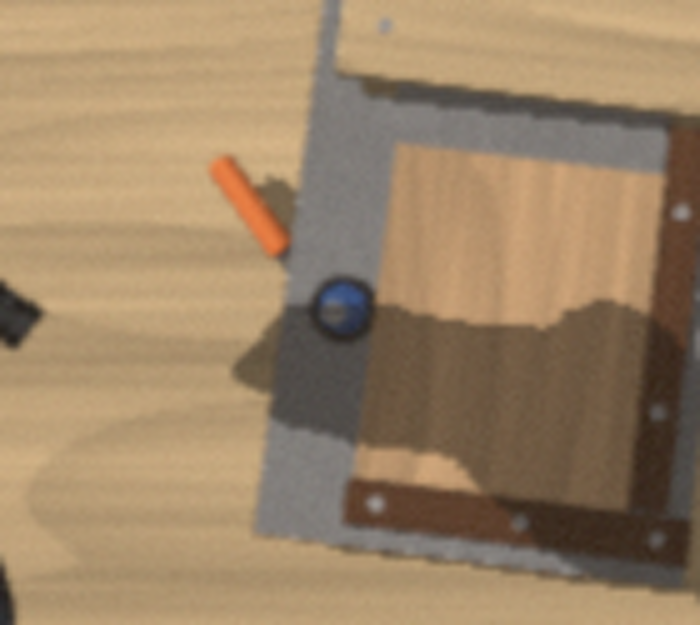

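```bash
python3 - <<'E' | tail -9
from fit import *
for c,uv,o in((ct,[(220,163),(282,249)],[204.6,124.6]),(cs,[(745,453),(632,452)],[199.6,124.6])):
    b=B(p,unproj(c,np.array(uv)/5+o,.041)); d=b[:,:2]-[.095,.104]; print(np.arctan2(d[:,0],d[:,1])+.5)
print(B(p,unproj(cs,np.array([(646,560),(143,533)])/5+[199.6,124.6],.087)))
print(B(p,unproj(ct,np.array([(396,142),(665,172),(632,508)])/5+[204.6,124.6],.087)))
E
```

```text
(0, 1) [ 0.47592595 -0.03742276 -0.12518702] [-0.9  0.5 -1.4  0.2 -0.8  0.3 -2.1  0.6 -1.2 -1.   0.   0.2  0.4  0.1
 -0.8  0.4  0.4 -0.7 -0.1 -0.  -0.4 -0.1  0.4  0.1]
[1.30816256 1.29521112]
[1.29850847 1.25879944]
[[ 0.1995217   0.08260098  0.087     ]
 [ 0.00209249 -0.07667688  0.087     ]]
[[ 0.19943584  0.08090291  0.087     ]
 [ 0.20153577 -0.07905401  0.087     ]
 [ 0.00181937 -0.08360772  0.087     ]]
```

Run:
```python
from rig import r
print(r.hand_in())
```

```text
the job is handed in; nothing more can be done
None
```

I drew the panel home against the fence, swung the clamp lever in until the cam gripped it, backed the arm off and handed the job in at about 14 s. No verdict was reported.

- **Panel home:** with fingertips pressing at 11–18 N, I drew it along the rail. Its far edge measured 199–201 mm from the fence face, and the panel is 200 mm long. A further 4.5 mm of pull only slid the fingertips, so the panel was stopped by the fence while the lever was still at about 0.26 rad.
- **Clamp:** I pushed the lever in steps, with the push rising to about 10 N. After letting go it stayed at about 1.29 rad, within the firm range of 1.2–1.3.
- **Panel against the rail:** the views put its left edge at 81–83 mm, against 80 mm for a panel touching the rail. It had been at 83–84 mm before clamping.
- **Robot clear:** the fingers are away from everything, with only sensor noise on the force reading.

**Less certain:**
- The two camera views disagree by 2–4 mm on individual panel corners, so squareness and the rail gap are confirmed only to that accuracy.
- I judged the cam's grip from the push force and the lever angle, because contact force can't be read directly.
- My automatic colour-based lever reading was wrong because it picked up other orange-brown parts, so I used points picked by hand in both views instead.
- I didn't measure the loose items again at the end. The arm's path stayed well clear of them, and no unexpected contact showed in the force readings.

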